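# Centre the model water tower on its plinth

## Task

The wobbly model water tower was set down off-centre on its round concrete plinth beside the siding, so that its foot hangs over the edge. With light fingertip taps, and without pinching or lifting it, nudge the tower back until it stands upright in the middle of the plinth with an even margin all round. Be gentle, do not let it tip over or slip off, and leave the wagon, the brake van, the hut and the paint tin where they are.

Things in the scene. Friction and masses are not known exactly. Their poses are not given: they have to be found in the camera images.
- tower: loose dark grey model water tower, 0.09 kg, 67 mm tall: drum tank (radius 18.5 mm, from 38 to 61 mm above the underside, low cone roof) on a column (radius 9 mm) on a round foot (radius 22 mm). It stands on a small flat boss under the foot (radius 12 mm, 2 mm thick), so it rocks by up to 0.2 rad. Origin: centre of the boss's underside; z up, yaw arbitrary and of no account
- tower_foot (a point): the middle of the tower's foot, on its axis, 7 mm above the underside. The foot's side is upright, from 2 to 12 mm above the plinth's top. Top-heavy: pushed here, low down, the tower slides; pushed at the tank it rocks over and may topple
- plinth: round concrete plinth fixed to the layout, 15 mm high, flat top of radius 38 mm (39.5 mm below 11 mm). Origin: centre of its underside, on the layout's surface; z up, its top face at z = 15 mm; yaw arbitrary and of no account
- siding: fixed straight siding track running past the plinth on its far side, 700 mm long and 46 mm wide, rail tops 7 mm above the layout. Origin: centre of its underside; its y axis runs along the rails; a small buffer stop at its +y end
- mineral_wagon: loose open-topped grey mineral wagon standing on the siding to one side of the plinth, 88 mm long (along its y), 32 mm wide, 37 mm tall; to be left alone. Origin: under its middle, at rail-top level
- brake_van: loose maroon goods brake van with a roof, standing on the siding to the other side of the plinth, 102 mm long (along its y), 34 mm wide, 46 mm tall (stove pipe to 52 mm); to be left alone. Origin: under its middle, at rail-top level
- hut: loose small brick trackside hut with a pitched roof and a chimney, 40 by 50 mm, 55 mm tall; to be left alone. Origin: centre of its underside
- paint_tin: loose round modeller's paint tin, radius 16.5 mm, 37 mm tall; to be left alone. Origin: centre of its underside
Mind the look-alikes: they are no part of the job. Of the things that look like the plinth, the largest one is meant.

How it is judged:
At the end, for the whole second after the job is handed in: the tower stands upright (within 0.06 rad) and at rest on the plinth, its centre within 5 mm of the plinth's centre (horizontal distance between tower and plinth below 0.005 m and z of tower in the frame of plinth between 0.012 and 0.018 m and angle between tower's own z axis and vertical below 0.06 rad and linear speed of tower below 0.01 m/s); the robot touches nothing.
It fails at once if the tower tips over (leans more than 0.45 rad) (angle between tower's own z axis and vertical above 0.45 rad).
It fails at once if the tower slips off the plinth (z of tower in the frame of plinth below 0.009 m).
It fails at once if the tower is lifted (10 mm or more off the plinth) (z of tower in the frame of plinth above 0.025 m).
It fails at once if the tower is pinched or pushed hard (over 8 N) (contact force between any of the fingers, the arm and tower above 8 N).
It fails at once if the wagon, brake van, hut or paint tin is moved by more than 8 mm (distance of any of mineral_wagon, brake_van, hut, paint_tin from where it was at the start of the episode above 0.008 m).
It also fails if it takes over 58 s, if anything falls off the work surface, if the arm or the gripper's body presses on something with over 40 N, if the wrist force passes 120 N, or if a joint passes its speed limit or range.

## Robot

A 7-joint arm with a two-finger parallel gripper is mounted at the origin on the work surface. World frame = base frame: x ahead of the robot, y to its left, z up, the work surface at z = 0. Lengths are in m, angles in rad, forces in N, time in s.
With the tool pointing down it reaches from about 0.4 to 0.85 m from the base axis. Payload 4.5 kg.
Tool frame: the origin (TCP) lies where the fingers leave the gripper's body, on its centre line; the fingertips stand 64 mm ahead of it and the grasp point (between the pads) lies 45 mm ahead of it; z points along the fingers, y is the line along which they close (so a half turn about z gives the same grasp; the last joint's range is limited). The gripper opens to 88 mm and grips with 3 to 60 N. Pads are 18 mm wide; open, the fingers measure 123 mm over their backs; the gripper's body (75 mm by 187 mm) begins 45 mm behind the grasp point.
Start: joints at [1.179, 0.689, -0.195, 1.565, 0.157, 0.902, -0.215], TCP at [0.258, -0.569, 0.303] pointing down, gripper open.
Joint ranges: [-3.01, 3.01], [-0.46, 2.08], [-1.47, 1.51], [0.13, 2.56], [-1, 4.14], [0.04, 2.09], [-2.66, 2.66]. Speed limits (rad/s): [2.57, 2.57, 3.14, 3.14, 3.14, 3.14, 3.14].

## Interface

Orientations are given as a unit quaternion [x, y, z, w].
In Python, from plant import r gives the robot as it stands.
- The arm moves only by the tool play_rows, never from a script. Its arguments are lists of equal length, an entry for each row: "translation": the shift along the tool's x, y, z in m, a list of three; "delta_rot": the turn, a rotation vector about the tool's x, y, z in degrees, a list of three; "grip": the opening, from -1 (shut) to 1 (fully open). In form: {"translation": [[x, y, z], ...], "delta_rot": [[rx, ry, rz], ...], "grip": [grip, ...]}. A call has 1 to 20 rows; each row shifts and turns the commanded pose from where the row before left it, along the tool's axes as they then stand; what a row does not reach is not made up. A row lasts 1/8 s, in which the tool goes at most 62.5 mm and 10.7 degrees, less where a joint would pass 70% of its speed; a pose out of reach is approached as far as the arm can. A call with a gripper value outside its range is refused whole. The fingers move at their own pace and stop on an object; "squeeze" is the grip in N (left out, the last holds). Time passes only in rows, so rows that do not move let the fingers close. It gives the time, the measured TCP pose, the force, the opening and the grip force at its end, in the units of the state.
- r.get_state(): the state, without advancing time (a new reading comes with each control period).
- r.snapshot(name): name is "scene" or "top" or "wrist"; returns the picture (420x560x3 uint8, blue, green, red); there is no depth.
- r.get_calibration(name): a dict with "intrinsics" (3x3 intrinsics, pixels), "eye" and "rotation" of the camera in the world. Camera axes: x right, y up, looking along -z (the intrinsics and any distortion apply to the point x, -y, -z); pixel columns grow to the right and rows downward; lengths in m; the calibration is good to about 2 mm. A picture is of the moment at which its call begins: read the wrist's pose just before it. get_calibration takes no time and is no camera call; for the wrist camera it gives the pose at the moment of the call.
- r.finish_job(): hands the job in; it is judged then, once.
Trained networks look in the newest picture that a camera, given by its name, has taken for a name from the list of things; names that differ only in an ending like _2 or _b are one class to them, and where a whole thing is asked for, a point or a joint stands for the part that bears it (a point fixed in the world has none). Each returns a list of dicts, best first, with "confidence" (0 to 1); they miss things now and then, are a little off and sometimes report something else, mostly with a low value. They report only what shows in the picture. A call takes as long as a camera call. They do not tell look-alikes from the thing itself.
- r.look_for(camera, target): "point" ([x, y, z] in m, in world coordinates, good to about 4 mm: the middle of the surface that is visible of it).
- r.silhouettes(camera, target): "pixels" (420x560 bool, what is visible of it).
The state is a dict: "clock": time; "q": joint angles; "qd": joint speeds; "joint_torque": joint torques, N m; "tool_pos": TCP position; "eef_rot": TCP orientation; "contact_force": force on the tool from outside, world axes, zero at the start; "moment": the same for the moment, N m; "opening": opening from 0.0 (shut) to 1.0 (fully open); "finger_force": force on a finger pad.
Only numpy, scipy, OpenCV 4.12 (cv2) and the standard library are available. Lean on these libraries where they do the work, as an engineer would, in place of code of your own. Each camera call takes 0.05 s, during which the arm holds its last target. There are 200 camera calls.

## Working session

There is one attempt and no reset: what is moved stays moved. The work goes in short steps, Python scripts to look and compute and a tool call to move; the robot and the scene stay as the last step left them, time stands still between calls to the robot, and variables do not carry over. Pictures are saved under pics/ and viewed, at most 10 in all, crops included, and the job is handed in when it is done.

Besides the shell and the picture viewer there is one more tool, called after "Request:" in YAML: its name, and indented under it one key for each argument. play_rows: Moves the arm, as the interface text tells. Its arguments: {"type":"object","properties":{"translation":{"type":"array","items":{"type":"array","items":{"type":"number"}}},"delta_rot":{"type":"array","items":{"type":"array","items":{"type":"number"}}},"grip":{"type":"array","items":{"type":"number"}},"squeeze":{"type":"number"}},"required":["translation","delta_rot","grip"]}

```bash
mkdir -p pics && cat > h.py <<'E'
import numpy as np, cv2
from plant import r
def cal(n):
    c=r.get_calibration(n); return np.array(c["intrinsics"]),np.array(c["eye"]),np.array(c["rotation"]),c
def ray(n,u,v,z):
    K,e,R,_=cal(n); d=np.linalg.inv(K)@np.array([u,v,1]); d=R@np.array([d[0],-d[1],-d[2]])
    return e+d*(z-e[2])/d[2]
def proj(n,P):
    K,e,R,_=cal(n); p=(np.atleast_2d(P)-e)@R; p=p*[1,-1,-1]; q=p@K.T; return q[:,:2]/q[:,2:]
E
python3 - <<'E'
from h import *
a=r.snapshot("scene");b=r.snapshot("top")
cv2.imwrite("pics/s.png",a);cv2.imwrite("pics/t.png",b)
for n in("scene","top"):
    print(n,cal(n)[3])
    for t in("tower","tower_foot","plinth","mineral_wagon","brake_van","hut","paint_tin"):
        for d in r.look_for(n,t): print(t,np.round(d["point"],4),round(d["confidence"],2))
s=r.get_state();print(s["clock"],s["tool_pos"],s["eef_rot"])
E
```

```text
scene {'intrinsics': array([[416.07340291,   0.        , 276.72346934],
       [  0.        , 416.07340291, 204.03351504],
       [  0.        ,   0.        ,   1.        ]]), 'eye': array([0.83500643, 0.4860352 , 0.64888677]), 'rotation': array([0.08287661, 0.33197845, 0.90544534, 0.25117824])}
tower [ 0.5717 -0.0624  0.0583] 0.86
tower_foot [ 0.5736 -0.0586  0.0581] 0.55
plinth [ 0.5697 -0.0364  0.0117] 0.86
plinth [0.4868 0.0433 0.0058] 0.7
plinth [ 0.4609 -0.0522  0.0052] 0.6
mineral_wagon [0.6004 0.1778 0.0273] 0.76
brake_van [ 0.6649 -0.2121  0.0518] 0.9
hut [ 0.5537 -0.2174  0.0301] 0.78
hut [0.601  0.1806 0.0257] 0.18
paint_tin [0.4861 0.1472 0.0322] 0.83
paint_tin [ 0.5689 -0.0611  0.0579] 0.19
top {'intrinsics': array([[419.56050918,   0.        , 285.76896179],
       [  0.        , 419.56050918, 209.53592814],
       [  0.        ,   0.        ,   1.        ]]), 'eye': array([0.48238782, 0.05568586, 0.98486839]), 'rotation': array([ 0.03442891, -0.05330685, -0.69915993,  0.71214354])}
tower [ 0.5629 -0.0631  0.0807] 0.54
tower_foot [ 0.5582 -0.0656  0.0724] 0.72
plinth [ 0.5587 -0.0414  0.016 ] 0.96
plinth [0.4802 0.0419 0.0097] 0.92
plinth [ 0.4587 -0.0541  0.0098] 0.72
mineral_wagon [0.6059 0.1801 0.0234] 0.98
brake_van [ 0.6667 -0.2187  0.0508] 0.69
paint_tin [0.4788 0.1387 0.0365] 0.43
0.8 [ 0.25816468 -0.56920988  0.30275998] [9.77424793e-01 2.11283630e-01 1.68297519e-05 4.02849896e-05]
```

View pics/s.png

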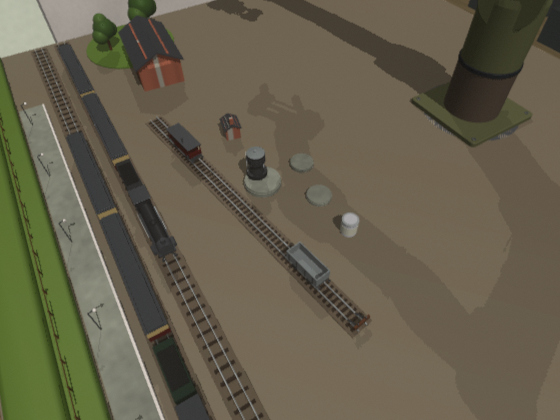

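View pics/t.png

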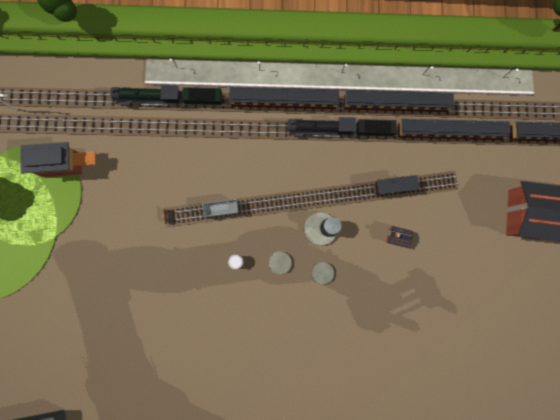

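Scene view: the tower is at about (256,165) on the big plinth, centred near (263,180). In the top view the plinth is at (322,229) with the tank near (332,227). The two smaller discs are the look-alikes. Next I'll fit the model silhouettes.

```bash
cat > h.py <<'E'
import numpy as np, cv2
from scipy.spatial.transform import Rotation as Ro
from scipy.optimize import minimize
from plant import r
def cal(n):
    c=r.get_calibration(n); return np.array(c["intrinsics"]),np.array(c["eye"]),Ro.from_quat(c["rotation"]).as_matrix()
def proj(c,P):
    K,e,R=c; p=(np.atleast_2d(P)-e)@R; q=(p*[1,-1,-1])@K.T; return q[:,:2]/q[:,2:]
A=np.linspace(0,2*np.pi,40,endpoint=False)
def ring(x,y,rad,z): return np.c_[x+rad*np.cos(A),y+rad*np.sin(A),0*A+z]
S=4
def fill(m,c,P):
    h=cv2.convexHull(proj(c,P).astype(np.float32))
    cv2.fillConvexPoly(m,np.round(((h+.5)*S-.5)*16).astype(np.int32),1,shift=4)
def render(c,segs,x,y,z0):
    m=np.zeros((420*S,560*S),np.uint8)
    for a,ra,b,rb in segs: fill(m,c,np.r_[ring(x,y,ra,z0+a),ring(x,y,rb,z0+b)])
    return cv2.resize(m.astype(np.float32),(560,420),interpolation=cv2.INTER_AREA)
TW=[(0,.012,.002,.012),(.002,.022,.012,.022),(.012,.009,.038,.009),(.038,.0185,.061,.0185),(.061,.0185,.067,.001)]
PL=[(0,.0395,.011,.0395),(.011,.038,.015,.038)]
def mask(n,t,near):
    c=cal(n); best=[d["pixels"] for d in r.silhouettes(n,t)]
    k=proj(c,near)[0]
    best=[b for b in best if np.hypot(*(np.argwhere(b).mean(0)[::-1]-k))<.05*c[0][0,0]/np.linalg.norm(c[1]-near)]
    return best[0].astype(np.float32) if best else None
def fit(obs,segs,z0,x0,hide=None):
    """obs: [(cam,mask)], hide: per-obs mask to ignore; returns xy, IoU"""
    def cost(p):
        s=0
        for i,(c,m) in enumerate(obs):
            w=1 if hide is None else 1-hide[i]
            a=render(c,segs,p[0],p[1],z0); s+=(np.abs(a-m)*w).sum()/(np.maximum(a,m)*w).sum()
        return s/len(obs)
    o=minimize(cost,x0,method="Nelder-Mead",options=dict(initial_simplex=np.array(x0)+np.array([[0,0],[.006,0],[0,.006]]),xatol=1e-4,fatol=1e-4))
    return o.x,1-o.fun
E
python3 - <<'E'
from h import *
for ns in(("scene",),("top",),("scene","top")):
    T=[];P=[]
    for n in ns:
        if ns[-1:]==ns: r.snapshot(n)
        T.append((cal(n),mask(n,"tower",np.array([.56,-.063,.05]))));P.append((cal(n),mask(n,"plinth",np.array([.56,-.04,.01]))))
    hide=[cv2.dilate(m,np.ones((3,3))) for _,m in T]
    print(ns,fit(T,TW,.015,[.56,-.063]),fit(P,PL,0,[.56,-.04],hide))
for t in("hut","brake_van"):
    print(t,[(np.round(d["point"],3),d["confidence"]) for d in r.look_for("scene",t)[:1]])
s=r.get_state();print(s["clock"],Ro.from_quat(s["eef_rot"]).as_matrix().round(3))
E
```

```text
('scene',) (array([ 0.56668369, -0.0714719 ]), np.float64(0.9325190261006355)) (array([ 0.56410257, -0.05271827]), np.float64(0.9623180627822876))
('top',) (array([ 0.56454233, -0.06976728]), np.float64(0.9582046158611774)) (array([ 0.56187782, -0.05212291]), np.float64(0.9246170669794083))
('scene', 'top') (array([ 0.56526554, -0.07025688]), np.float64(0.9172814786434174)) (array([ 0.56296686, -0.05279603]), np.float64(0.9247622266411781))
hut [(array([ 0.555, -0.216,  0.03 ]), 0.64)]
brake_van [(array([ 0.666, -0.206,  0.05 ]), 0.8)]
1.4 [[ 0.911  0.413  0.   ]
 [ 0.413 -0.911 -0.   ]
 [-0.     0.    -1.   ]]
```

Request:
play_rows:
  translation:
    - [0.039,-0.0227,0.01]
    - [0.039,-0.0227,0.01]
    - [0.039,-0.0227,0.01]
    - [0.039,-0.0227,0.01]
    - [0.039,-0.0227,0.01]
    - [0.039,-0.0227,0.01]
    - [0.039,-0.0227,0.01]
    - [0.039,-0.0227,0.01]
    - [0.039,-0.0227,0.01]
    - [0.039,-0.0227,0.01]
    - [0.039,-0.0227,0.01]
    - [0.039,-0.0227,0.01]
    - [0,0,0]
    - [0,0,0]
    - [0,0,0]
    - [0,0,0]
    - [0,0,0]
    - [0,0,0]
    - [0,0,0]
    - [0,0,0]
  delta_rot:
    - [0,0,0]
    - [0,0,0]
    - [0,0,0]
    - [0,0,0]
    - [0,0,0]
    - [0,0,0]
    - [0,0,0]
    - [0,0,0]
    - [0,0,0]
    - [0,0,0]
    - [0,0,0]
    - [0,0,0]
    - [0,0,-10]
    - [0,0,-10]
    - [0,0,-10]
    - [0,0,-10]
    - [0,0,-10]
    - [0,0,-10]
    - [0,0,-10]
    - [0,0,-3.3]
  grip: [-0.55,-0.55,-0.55,-0.55,-0.55,-0.55,-0.55,-0.55,-0.55,-0.55,-0.55,-0.55,-0.55,-0.55,-0.55,-0.55,-0.55,-0.55,-0.55,-0.55]

```text
clock: 3.9
tool_pos: [0.572, -0.1281, 0.1827]
eef_rot: [0.657, 0.754, 0.0, 0.0]
contact_force: [-0.6, -0.7, 0.7]
opening: 0.225
finger_force: 0.0
```

```bash
python3 - <<'E'
from h import *
a=r.snapshot("wrist");cv2.imwrite("pics/w.png",a)
c=cal("wrist")
t=mask("wrist","tower",np.array([.565,-.07,.05]));p=mask("wrist","plinth",np.array([.563,-.053,.01]))
print(t is None,p is None)
if t is not None and p is not None:
    ft=fit([(c,t)],TW,.015,[.565,-.07]);fp=fit([(c,p)],PL,0,[.563,-.053],[cv2.dilate(t,np.ones((5,5)))])
    print(ft,fp,ft[0]-fp[0])
print(proj(c,[[.565,-.07,.015],[.563,-.053,.015]]))
E
```

```text
False False
(array([ 0.56388395, -0.06921901]), np.float64(0.9693308547139168)) (array([ 0.56118598, -0.05030529]), np.float64(0.980982942506671)) [ 0.00269797 -0.01891372]
[[279.40093138 141.44297083]
 [279.8650104  118.28814955]]
```

View pics/w.png

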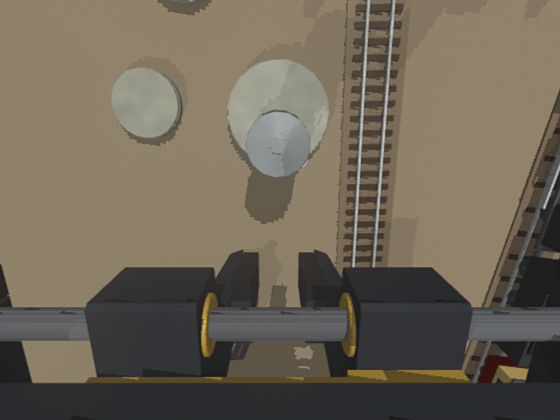

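Wrist view: the plinth is centred near (278,112), the tank near (278,143), and the two fingertips straddle column 279, so the push line is aligned. I'll tilt the tool 12° and go down behind the foot.

Request:
play_rows:
  translation:
    - [0,0,0]
    - [0,0,0]
    - [-0.0026,0,0.0122]
    - [-0.0026,0,0.0122]
    - [-0.0026,0,0.0122]
    - [-0.0026,0,0.0122]
    - [-0.0026,0,0.0122]
    - [-0.0026,0,0.0122]
    - [-0.0026,0,0.0122]
    - [-0.0026,0,0.0122]
    - [0,0,0]
    - [0,0,0]
  delta_rot:
    - [0,6,0]
    - [0,6,0]
    - [0,0,0]
    - [0,0,0]
    - [0,0,0]
    - [0,0,0]
    - [0,0,0]
    - [0,0,0]
    - [0,0,0]
    - [0,0,0]
    - [0,0,0]
    - [0,0,0]
  grip: [-0.55,-0.55,-0.55,-0.55,-0.55,-0.55,-0.55,-0.55,-0.55,-0.55,-0.55,-0.55]

```text
clock: 5.55
tool_pos: [0.5721, -0.1278, 0.0831]
eef_rot: [0.654, 0.749, 0.069, -0.079]
contact_force: [0.3, -0.0, -0.4]
opening: 0.223
finger_force: 0.0
```

```bash
cat >> h.py <<'E'
def wrist():
    r.snapshot("wrist"); c=cal("wrist")
    t=mask("wrist","tower",np.array([.564,-.06,.05]));p=mask("wrist","plinth",np.array([.561,-.05,.01]))
    ft=fit([(c,t)],TW,.015,[.564,-.06]);fp=fit([(c,p)],PL,0,[.561,-.05],[cv2.dilate(t,np.ones((5,5)))])
    d=ft[0]-fp[0]; s=r.get_state(); X=Ro.from_quat(s["eef_rot"]).as_matrix()
    pd=X[:2,0]/np.linalg.norm(X[:2,0]); y=X[:2,1]
    g=ft[0]-s["tool_pos"][:2]
    print("tower",ft,"plinth",fp,"offset mm",d*1e3,"along push %.1f lateral %.1f"%(d@pd*1e3,d@y*1e3),"tcp->tower along %.1f lat %.1f"%(g@pd*1e3,g@y*1e3),s["tool_pos"],X[:,2],s["contact_force"],s["clock"])
E
python3 - <<'E'
from h import *
wrist()
E
```

```text
tower (array([ 0.56409426, -0.06891273]), np.float64(0.9715330377221107)) plinth (array([ 0.56161307, -0.05078442]), np.float64(0.9592773169279099)) offset mm [  2.48119506 -18.12831193] along push -18.3 lateral 0.0 tcp->tower along 59.6 lat -0.1 [ 0.57220876 -0.12792581  0.0834234 ] [-0.02689451  0.20586114 -0.97821157] [-0.66798588 -1.41436992  0.91640891] 5.7
```

Request:
play_rows:
  translation:
    - [-0.0002,0,0.001]
    - [0.00196,0,0.00042]
    - [0.00196,0,0.00042]
    - [0.00196,0,0.00042]
    - [0.00196,0,0.00042]
    - [0.00196,0,0.00042]
    - [0.00098,0,0.00021]
    - [0.00098,0,0.00021]
    - [0.00098,0,0.00021]
    - [0.00098,0,0.00021]
    - [0.00098,0,0.00021]
    - [0.00098,0,0.00021]
    - [0.00098,0,0.00021]
    - [0.00098,0,0.00021]
    - [0.00098,0,0.00021]
    - [0.00098,0,0.00021]
    - [0.00098,0,0.00021]
    - [0.00098,0,0.00021]
    - [0.00098,0,0.00021]
  delta_rot:
    - [0,0,0]
    - [0,0,0]
    - [0,0,0]
    - [0,0,0]
    - [0,0,0]
    - [0,0,0]
    - [0,0,0]
    - [0,0,0]
    - [0,0,0]
    - [0,0,0]
    - [0,0,0]
    - [0,0,0]
    - [0,0,0]
    - [0,0,0]
    - [0,0,0]
    - [0,0,0]
    - [0,0,0]
    - [0,0,0]
    - [0,0,0]
  grip: [-0.55,-0.55,-0.55,-0.55,-0.55,-0.55,-0.55,-0.55,-0.55,-0.55,-0.55,-0.55,-0.55,-0.55,-0.55,-0.55,-0.55,-0.55,-0.55]

```text
clock: 8.07
tool_pos: [0.5688, -0.1049, 0.0819]
eef_rot: [0.654, 0.749, 0.069, -0.079]
contact_force: [0.4, -1.7, 0.4]
opening: 0.228
finger_force: 0.2
```

```bash
python3 - <<'E'
from h import *
wrist()
a=r.snapshot("wrist");cv2.imwrite("pics/w2.png",a)
E
```

```text
tower (array([ 0.56340047, -0.06259265]), np.float64(0.9645703956484795)) plinth (array([ 0.56136296, -0.05046202]), np.float64(0.9682642407715321)) offset mm [  2.03751017 -12.13062768] along push -12.3 lateral 0.4 tcp->tower along 42.6 lat 0.4 [ 0.56876311 -0.10487247  0.08187208] [-0.02792252  0.2060795  -0.97813679] [-0.24851588 -1.79373406 -0.09058145] 8.225
```

View pics/w2.png

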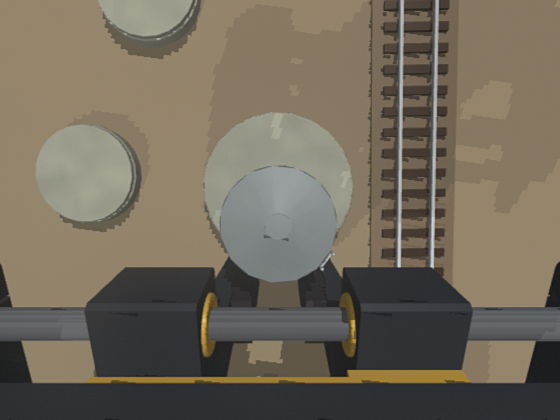

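The tower has slid about 6 mm and sits squarely against both fingertips: tank at (278,224), plinth centre near (278,187). I'll carry on pushing.

Request:
play_rows:
  translation:
    - [0.00098,0,0.00021]
    - [0.00098,0,0.00021]
    - [0.00098,0,0.00021]
    - [0.00098,0,0.00021]
    - [0.00098,0,0.00021]
    - [0.00098,0,0.00021]
    - [0.00098,0,0.00021]
    - [0.00098,0,0.00021]
    - [0.00098,0,0.00021]
    - [0.00098,0,0.00021]
    - [0.00098,0,0.00021]
  delta_rot:
    - [0,0,0]
    - [0,0,0]
    - [0,0,0]
    - [0,0,0]
    - [0,0,0]
    - [0,0,0]
    - [0,0,0]
    - [0,0,0]
    - [0,0,0]
    - [0,0,0]
    - [0,0,0]
  grip: [-0.55,-0.55,-0.55,-0.55,-0.55,-0.55,-0.55,-0.55,-0.55,-0.55,-0.55]

```text
clock: 9.65
tool_pos: [0.5673, -0.094, 0.0818]
eef_rot: [0.654, 0.749, 0.069, -0.079]
contact_force: [0.3, -1.0, 0.9]
opening: 0.226
finger_force: 0.2
```

```bash
python3 - <<'E'
from h import *
wrist()
E
```

```text
Traceback (most recent call last):
  File "h.py", line 39, in wrist
    ft=fit([(c,t)],TW,.015,[.564,-.06]);fp=fit([(c,p)],PL,0,[.561,-.05],[cv2.dilate(t,np.ones((5,5)))])
  File "h.py", line 34, in fit
    o=minimize(cost,x0,method="Nelder-Mead",options=dict(initial_simplex=np.array(x0)+np.array([[0,0],[.006,0],[0,.006]]),xatol=1e-4,fatol=1e-4))
  File "h.py", line 32, in cost
    a=render(c,segs,p[0],p[1],z0); s+=(np.abs(a-m)*w).sum()/(np.maximum(a,m)*w).sum()
                                              ~^~
TypeError: unsupported operand type(s) for -: 'float' and 'NoneType'
```

Request:
play_rows:
  translation:
    - [-0.00098,0,-0.00021]
    - [-0.00196,0,-0.00042]
    - [-0.00392,0,-0.00084]
    - [-0.0049,0,-0.00105]
    - [-0.0049,0,-0.00105]
    - [-0.0049,0,-0.00105]
    - [-0.0049,0,-0.00105]
    - [-0.0049,0,-0.00105]
    - [-0.0029,0,-0.0006]
    - [0.0026,0,-0.0122]
    - [0.0026,0,-0.0122]
    - [0.0026,0,-0.0122]
    - [0.0026,0,-0.0122]
    - [0.0026,0,-0.0122]
    - [0,0,0]
    - [0,0,0]
  delta_rot:
    - [0,0,0]
    - [0,0,0]
    - [0,0,0]
    - [0,0,0]
    - [0,0,0]
    - [0,0,0]
    - [0,0,0]
    - [0,0,0]
    - [0,0,0]
    - [0,0,0]
    - [0,0,0]
    - [0,0,0]
    - [0,0,0]
    - [0,0,0]
    - [0,0,0]
    - [0,0,0]
  grip: [-0.55,-0.55,-0.55,-0.55,-0.55,-0.55,-0.55,-0.55,-0.55,-0.55,-0.55,-0.55,-0.55,-0.55,-0.55,-0.55]

```text
clock: 11.8
tool_pos: [0.5718, -0.1289, 0.1441]
eef_rot: [0.654, 0.749, 0.069, -0.079]
contact_force: [-0.1, 0.0, -0.3]
opening: 0.225
finger_force: 0.0
```

```bash
python3 - <<'E'
from h import *
a=r.snapshot("wrist");cv2.imwrite("pics/w3.png",a)
wrist()
r.snapshot("scene")
c=cal("scene");t=mask("scene","tower",np.array([.563,-.053,.05]));p=mask("scene","plinth",np.array([.563,-.05,.01]))
if t is not None and p is not None:
    print(fit([(c,t)],TW,.015,[.563,-.053]),fit([(c,p)],PL,0,[.563,-.05],[cv2.dilate(t,np.ones((3,3)))]))
E
```

```text
Traceback (most recent call last):
  File "h.py", line 39, in wrist
    ft=fit([(c,t)],TW,.015,[.564,-.06]);fp=fit([(c,p)],PL,0,[.561,-.05],[cv2.dilate(t,np.ones((5,5)))])
                                           ~~~^^^^^^^^^^^^^^^^^^^^^^^^^^^^^^^^^^^^^^^^^^^^^^^^^^^^^^^^^
  File "h.py", line 34, in fit
    o=minimize(cost,x0,method="Nelder-Mead",options=dict(initial_simplex=np.array(x0)+np.array([[0,0],[.006,0],[0,.006]]),xatol=1e-4,fatol=1e-4))
  File "h.py", line 32, in cost
    a=render(c,segs,p[0],p[1],z0); s+=(np.abs(a-m)*w).sum()/(np.maximum(a,m)*w).sum()
                                              ~^~
TypeError: unsupported operand type(s) for -: 'float' and 'NoneType'
```

View pics/w3.png

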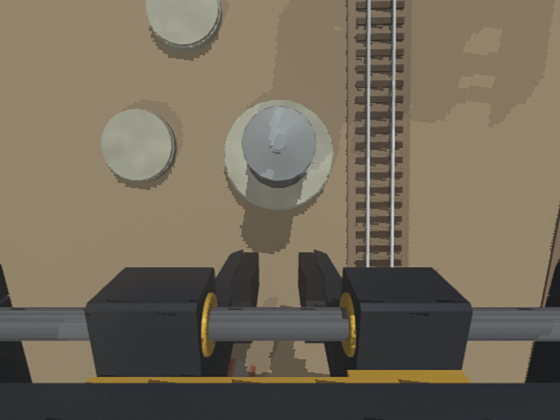

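The tower stands upright, tank at (279,144) over the plinth centred near (278,155), and the fingers are clear. The plinth network missed this time, so I'll retry.

```bash
python3 - <<'E'
from h import *
for n in("wrist","scene","top"):
    c=cal(n); t=p=None
    for k in range(4):
        r.snapshot(n)
        if t is None: t=mask(n,"tower",np.array([.563,-.053,.05]))
        if p is None: p=mask(n,"plinth",np.array([.563,-.05,.01]))
    print(n,t is None,p is None)
    if t is None: continue
    ft=fit([(c,t)],TW,.015,[.563,-.053]);print(ft)
    if p is None: continue
    fp=fit([(c,p)],PL,0,[.563,-.05],[cv2.dilate(t,np.ones((3,3)))]);print(fp,ft[0]-fp[0])
E
```

```text
wrist False False
(array([ 0.56193594, -0.05114628]), np.float64(0.9651763029396534))
(array([ 0.56131912, -0.05008468]), np.float64(0.9571167752146721)) [ 0.00061682 -0.0010616 ]
scene False False
(array([ 0.56442435, -0.05537895]), np.float64(0.9091579839587212))
(array([ 0.5650078 , -0.05424027]), np.float64(0.9078854694962502)) [-0.00058344 -0.00113868]
top False False
(array([ 0.56227856, -0.0519415 ]), np.float64(0.9339587241411209))
(array([ 0.56139189, -0.04968206]), np.float64(0.8800529390573502)) [ 0.00088667 -0.00225944]
```

```bash
python3 -c "
from plant import r
print(r.finish_job())"
```

```text
the job is handed in; nothing more can be done
None
```

The tower was nudged back, stands upright about 1–2.5 mm from the plinth's centre by all three cameras (limit 5 mm), and the job is handed in; the verdict was not shown, and I did not re-measure the wagon, brake van, hut or paint tin, though the arm was never planned near them.

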